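# Lay out a microphone body, window up

## Robot

A 6-joint arm with a two-finger parallel gripper is mounted at the origin on the work surface. World frame = base frame: x ahead of the robot, y to its left, z up, the work surface at z = 0. Lengths are in m, angles in degrees, forces in N, time in s.
With the tool pointing down it reaches from about 0.35 to 0.875 m from the base axis. Payload 4.2 kg.
Tool frame: the origin (TCP) lies midway between the tips of the shut fingers; the grasp point (between the pads) lies 19 mm behind it; z points along the fingers, y is the line along which they close (so a half turn about z gives the same grasp; the last joint's range is limited). The gripper opens to 87 mm and grips with 3 to 60 N. Pads are 19 mm wide; open, the fingers measure 117 mm over their backs; the gripper's body (75 mm by 190 mm) begins 51 mm behind the grasp point.
Start: joints at [-53.079, 22.042, 0.453, 0, -68.411, -14.817], TCP at [0.235, -0.579, 0.223] pointing down, gripper open.
Joint ranges: [-179.83, 179.83], [-69.29, 118.12], [-61.27, 80.66], [-181.25, 117.63], [-171.15, -9.14], [-177.46, 177.46]. Speed limits (degrees/s): [159.86, 159.86, 180, 180, 180, 180].

## Interface

Orientations are given as [roll, pitch, yaw] about the fixed x, y, z axes, in that order (R = Rz(yaw) Ry(pitch) Rx(roll)).
In Python, from workcell import env gives the robot as it stands. The module is installed in compiled form; this text tells all that it offers. Calls block until the motion is done:
- env.goto(position, orientation): joint-space move of the TCP to a pose.
- env.move_straight(position, rotation=None, rate=0.15, force_limit=None): straight line of the TCP; rotation=None keeps the orientation; rate is the mean speed in m/s. With force_limit (N) it stops when the force on the tool has changed by that much, and returns True; else False.
- env.set_joints(angles): joint-space move.
- env.gripper_to(opening, grasp_force=None): opening from 0.0 (shut) to 1.0 (fully open); grasp_force is the grip in N (None keeps the last); returns when the fingers have stopped.
- env.dwell(seconds).
- env.inverse_kinematics(position, orientation): joint angles nearest the present ones, or None.
- env.read_state(): the state.
- env.grab_frame(name): name is "side" or "top" or "wrist"; returns a dict with "image" (420x560x3 uint8, blue, green, red), "fx", "fy", "cx", "cy" (pixels), "D" ([k1, k2, p1, p2, k3] as OpenCV has them; the pictures are not rectified), "position" and "orientation" of the camera in the world. Camera axes: x right, y up, looking along -z (the intrinsics and any distortion apply to the point x, -y, -z); pixel columns grow to the right and rows downward; lengths in m; the calibration is good to about 2 mm. A picture is of the moment at which its call begins. There is no depth.
A pose or a line that the arm cannot do raises env.Unreachable and nothing moves.
- env.close_job(): hands the job in; it is judged then, once.
Trained networks look in a picture, given as the dict that the camera call returned (one of the last four; its "shot" number tells which), for a name from the list of things; names that differ only in an ending like _2 or _b are one class to them, and where a whole thing is asked for, a point or a joint stands for the part that bears it (a point fixed in the world has none). Each returns a list of dicts, best first, with "score" (0 to 1); they miss things now and then, are a little off and sometimes report something else, mostly with a low value. They report only what shows in the picture. A call takes as long as a camera call. They do not tell look-alikes from the thing itself.
- env.search_frame(picture, thing): "xyz" ([x, y, z] in m, in world coordinates, good to about 4 mm: the middle of the surface that is visible of it).
- env.trace(picture, thing): "mask" (420x560 bool, what is visible of it).
The state is a dict: "clock": time; "joint_positions": joint angles; "qvel": joint speeds; "joint_torque": joint torques, N m; "position": TCP position; "tool_rot": TCP orientation; "force": force on the tool from outside, world axes, zero at the start; "wrist_torque": the same for the moment, N m; "opening": opening from 0.0 (shut) to 1.0 (fully open); "finger_force": force on a finger pad.
Only numpy, scipy, OpenCV 4.12 (cv2) and the standard library are available. Lean on these libraries where they do the work, as an engineer would, in place of code of your own. Each camera call takes 0.05 s, during which the arm holds its last target. There are 200 camera calls.

## Task

Take the microphone body, the tube with a window in its side, out of its sloping picking bin and lay it in the free part of the red-lined tray, parallel to the two bodies already there. Set it down, do not drop it, and turn it until it rests on its flat with the window straight up like theirs, ready for its ribbon motor. Leave it lying free, and do not disturb the bodies in the tray, the parts in the other bins or the things on the bench.

Things in the scene. Friction and masses are not known exactly. Their poses are not given: they have to be found in the camera images.
- body_tube: Microphone body to fetch: the only windowed tube in the bins. Bright metal, 38 mm diameter, 120 long, wall 2, ends open, 0.15 to 0.3 kg. Origin on its axis at mid-length; y along the tube, z out through the window. Starts lying across its bin against the front lip, window facing up the slope. Balanced: laid gently on the ribbed liner on its round side, it stays as laid.
- tube_window (a point): Centre of body_tube's window, 19 mm from the tube axis (+z of body_tube): a rectangular opening in the tube's side at mid-length, 72 mm long, about 22 mm wide, showing the tube's blackened inside.
- tube_flat (a point): Centre of body_tube's flat, on the far side from the window, 17.2 mm from the axis (round side 19 mm): milled 16 mm wide along the whole length, two dark screw holes in it. Rolled to within about 15 deg of window-up, the tube drops onto the flat by itself and stays, window straight up. Pressed lightly from above it rolls on the liner's ribs without slipping.
- bin_bodies: Yellow picking bin holding body_tube; fixed, sloping 12 deg: its floor rises along +x, away from the robot. Origin at mid-width in the inner corner of floor and front lip, 35 mm above the bench; x level to the back, y along the lip, z up. Inside 138 mm wide, 160 deep along the slope. The tube's axis lies 13 mm behind and 22 mm above the origin.
- lip (a point): Top edge, mid-width, of the front lip of bin_bodies. The lip is only 12 mm high (square to the floor) and 3 mm thick, so a finger passes in front of it. Side walls 3 mm thick: 26 mm high near the front, rising to 70 mm from 75 mm behind the lip; back wall 70 mm.
- bin_cans: A like bin, with the transformer cans. Same frame and sizes. The three bins stand side by side on the rack at 148 mm pitch, in any order.
- bin_frames: A like bin, with the motor frames. Same frame and sizes.
- rack: Low steel rack, 456 mm wide, about 190 mm deep, that carries the three bins on its sloping shelf; fixed. Origin on the bench under its middle, 80 mm behind the bins' inner front corners; x towards its back, y along the row of bins.
- tray: Shallow aluminium tray lined with red ribbed rubber matting; fixed flat on the bench, 280 (x) x 160 (y) mm inside, walls 3 mm. Origin at the centre of its underside; z up, x along its long side. Rib tops (8 mm pitch, 1.5 high, along y) are 4 mm above the origin, the rim 22 mm. laid1 and laid2 lie in its +x half, parallel to its y; the -x half, from x = -0.14 to about +0.02, is free.
- laid1: Finished neighbour in the tray, lying on its flat, window up, the farther of the two; Ø38 mm, 120 mm long, same make as body_tube; origin on the tube axis at mid-length, y along the tube, z out through the window. Not to be disturbed.
- laid2: Second neighbour in the tray, lying on its flat, window up, next to the free part; Ø38 mm, 120 mm long, same make as body_tube; origin on the tube axis at mid-length, y along the tube, z out through the window. Not to be disturbed.
- can1: Transformer can in bin_cans: plain dark metal cylinder without a window, 30 mm diameter, 90 mm long, lying across the bin; origin at its centre, y along it.
- can2: Second such can, behind can1.
- frame1: Motor frame in bin_frames: flat aluminium frame 34 x 100 x 12 mm with a long slot, lying on the bin floor; origin at its centre, y along it.
- frame2: Second such frame, behind frame1.
- screwdriver: Screwdriver lying on the bench, 180 mm long, origin about mid-length, x along it, handle to -x. Bystander.
- bottle: Amber glass bottle with black cap, 40 mm diameter, 85 mm high, standing on the bench; origin at the centre of its underside. Bystander.
- jar: Empty open glass, 66 mm diameter, 70 mm high, standing on the bench; origin at the centre of its underside. Bystander.
Mind the look-alikes: they are no part of the job. Leave any blue or green look-alike of the body_tube alone.

How it is judged (in metres and radians):
At the end, for the whole second after the job is handed in: body_tube lies at rest on its flat in the free part of the tray: window within 0.12 rad of straight up, tube within 0.26 rad of parallel to the tray's short side (y), centre at -0.124 < x < 0.035 and |y| < 0.03 m in the tray's frame, its axis 16 to 25 mm above the tray's origin; released (x of body_tube in the frame of tray between -0.124 and 0.035 m and y of body_tube in the frame of tray between -0.03 and 0.03 m and z of body_tube in the frame of tray between 0.016 and 0.025 m and angle between body_tube's own z axis and vertical below 0.12 rad and angle between the y axis of body_tube and the y axis of tray, either way round below 0.26 rad and linear speed of body_tube below 0.02 m/s and angular speed of body_tube below 0.2 rad/s); the robot touches nothing.
It fails at once if body_tube is dropped: let go of in free air (touched by nothing) with its axis higher than 55 mm above the bench, that is over 30 mm above where it would lie in the tray (distance of body_tube from where it was at the start of the episode above 0.06 m and height (world z) of body_tube above 0.055 m and contact force between body_tube and anything else below 0.001 N).
It fails at once if a body already lying in the tray is shifted by more than 15 mm or turned off its flat by more than 0.15 rad (distance of any of laid1, laid2 from where it was at the start of the episode above 0.015 m or angle between any of laid1, laid2's own z axis and vertical above 0.15 rad).
It fails at once if a can or a frame in the other bins is shifted by more than 30 mm (distance of any of can1, can2, frame1, frame2 from where it was at the start of the episode above 0.03 m).
It fails at once if the screwdriver, bottle or glass is shifted by more than 30 mm (distance of any of screwdriver, bottle, jar from where it was at the start of the episode above 0.03 m).
It also fails if it takes over 51 s, if anything falls off the work surface, if the arm or the gripper's body presses on something with over 40 N, if the wrist force passes 120 N, or if a joint passes its speed limit or range.

## Working session

There is one attempt and no reset: what is moved stays moved. The work goes in short steps, each a Python script; the robot and the scene stay as the last script left them, time stands still between calls to the robot, and variables do not carry over. Pictures are saved under pics/ and viewed, at most 10 in all, crops included, and the job is handed in when it is done.

```bash
mkdir -p pics; python3 - <<'E'
from workcell import env
import cv2,numpy as np
ims=[]
for c in("top","side"):
    f=env.grab_frame(c); ims.append(f["image"]); cv2.imwrite(f"pics/{c}0.png",f["image"])
    print(c,f["position"],f["orientation"],f["fx"],f["D"])
    for t in["body_tube","tube_window","lip","bin_bodies","bin_cans","bin_frames","rack","tray","laid1","can1","frame1","screwdriver","bottle","jar"]:
        r=env.search_frame(f,t); print(t,[(np.round(d["xyz"],3).tolist(),round(d["score"],2)) for d in r[:5]])
print(env.read_state())
E
```

```text
top [0.31517475 0.0789053  1.46432096] [  6.00476747   0.13105004 -90.20445555] 499.35766203781117 [-0.11318181  0.          0.          0.          0.        ]
body_tube [([0.331, -0.105, 0.034], 0.97), ([0.262, 0.299, 0.035], 0.93), ([0.256, -0.295, 0.036], 0.74), ([0.515, 0.096, 0.072], 0.58)]
tube_window [([0.263, -0.295, 0.035], 0.97), ([0.328, -0.105, 0.034], 0.93), ([0.261, 0.3, 0.03], 0.67), ([0.51, 0.096, 0.076], 0.62), ([0.433, 0.133, 0.024], 0.32)]
lip [([0.598, 0.086, 0.056], 0.62)]
bin_bodies [([0.594, 0.087, 0.054], 0.89), ([0.364, 0.349, 0.061], 0.23)]
bin_cans [([0.613, 0.234, 0.06], 0.61)]
bin_frames [([0.615, 0.391, 0.061], 0.86), ([0.416, 0.016, 0.018], 0.64), ([0.532, 0.393, 0.048], 0.25)]
rack [([0.509, 0.125, 0.036], 0.67), ([0.511, 0.097, 0.08], 0.64), ([0.528, 0.391, 0.047], 0.15)]
tray [([0.563, -0.241, 0.0], 0.73)]
laid1 [([0.642, -0.248, 0.034], 0.66), ([0.7, -0.264, 0.029], 0.61)]
can1 [([0.525, 0.254, 0.064], 0.55)]
frame1 [([0.529, 0.393, 0.048], 0.81), ([0.572, 0.388, 0.057], 0.54)]
screwdriver [([0.43, 0.133, 0.024], 0.89), ([0.365, 0.345, 0.057], 0.71
[... 1158 characters left out ...]
 0.95)]
{'clock': 1.5, 'joint_positions': array([-5.30819858e+01,  2.20416121e+01,  4.54161910e-01, -5.04975326e-04,
       -6.84133990e+01, -1.48172173e+01]), 'qvel': array([-0.04012022,  0.0020864 , -0.08979141,  0.05695798,  0.00198914,
        0.02185657]), 'joint_torque': array([-6.92213853e-04, -3.90461111e+01,  1.87615246e+01,  4.22439203e+00,
        1.53859088e-02, -5.84941588e-06]), 'position': array([ 0.23517093, -0.57904462,  0.22255999]), 'tool_rot': array([ 1.79999059e+02,  2.36792029e-04, -1.57899389e+02]), 'force': array([ 0.51699814, -0.29044553,  0.67832152]), 'wrist_torque': array([ 0.03205737, -0.01245568, -0.04857227]), 'finger_force': 0.0, 'opening': 1.0030883091231604}
```

View pics/top0.png

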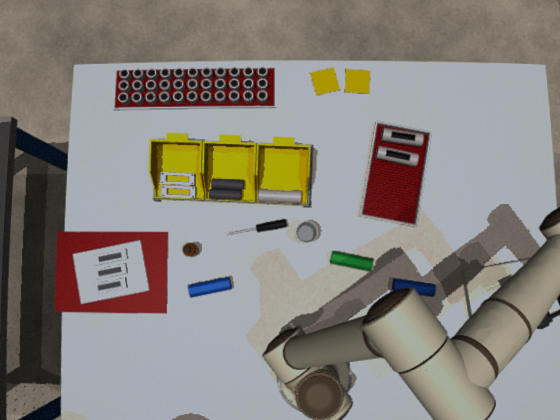

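View pics/side0.png

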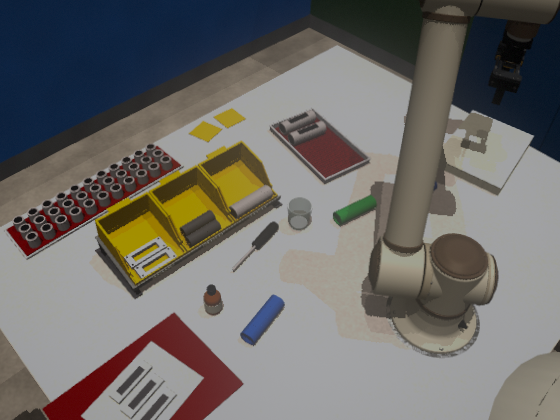

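Candidates in the top picture: bright tube in the right-hand bin (279,197); blue tubes (210,287) and (413,288); green tube (351,261); laid bodies (403,135) and (398,156); printed pictures (110,270). I choose (279,197), the only bright tube in a bin. The jar is at (307,231) and the screwdriver at (258,228), both just in front of the bins.

```bash
cat > h.py <<'E'
from workcell import env
import cv2,numpy as np
from scipy.spatial.transform import Rotation as R
def ray(f,uv):
    K=np.array([[f["fx"],0,f["cx"]],[0,f["fy"],f["cy"]],[0,0,1]])
    n=cv2.undistortPoints(np.float64(uv).reshape(-1,1,2),K,np.float64(f["D"])).reshape(-1,2)
    d=np.c_[n[:,0],-n[:,1],-np.ones(len(n))]
    return np.array(f["position"]),R.from_euler("xyz",f["orientation"],degrees=True).apply(d)
def on_plane(f,uv,z):
    o,d=ray(f,uv); return o+d*((z-o[2])/d[:,2])[:,None]
def proj(f,P):
    p=R.from_euler("xyz",f["orientation"],degrees=True).inv().apply(np.atleast_2d(P)-f["position"])*[1,-1,-1]
    K=np.array([[f["fx"],0,f["cx"]],[0,f["fy"],f["cy"]],[0,0,1]])
    return cv2.projectPoints(p,np.zeros(3),np.zeros(3),K,np.float64(f["D"]))[0].reshape(-1,2)
def rect(f,mask,z):
    "min-area rectangle of a mask laid on plane z: centre, (long,short), heading of long side deg"
    v,u=np.nonzero(mask); P=on_plane(f,np.c_[u,v],z)[:,:2]
    (c,s,a)=cv2.minAreaRect(np.float32(P*1000))
    if s[0]<s[1]: s=s[::-1]; a+=90
    return np.round(np.array(c)/1000,4),np.round(s,1),round((a+90)%180-90,1)
E
cat > m.py <<'E'
from h import *
f=env.grab_frame("top")
for t,z in [("body_tube",.06),("tray",.022),("laid1",.03),("bin_bodies",.06),("can1",.06),("jar",.03),("screwdriver",.01)]:
    for d in env.trace(f,t)[:5]: print(t,round(d["score"],2),rect(f,d["mask"],z))
ims=[cv2.resize(f["image"][175:215,240:320],(560,280),interpolation=cv2.INTER_CUBIC)]
Rg=R.from_matrix(np.array([[0,1,0],[1,0,0],[0,0,-1]]).astype(float))
e=Rg.as_euler("xyz",degrees=True);print(e)
env.goto([.47,.096,.30],e)
w=env.grab_frame("wrist")
for t in["body_tube","tube_window","lip"]: print(t,[(np.round(d["xyz"],4),round(d["score"],2)) for d in env.search_frame(w,t)[:3]])
for t in["body_tube","tube_window"]:
    for d in env.trace(w,t)[:2]: print(t,d["score"],rect(w,d["mask"],.07))
print(w["position"],w["orientation"],w["fx"]);np.save("w1.npy",w,allow_pickle=True)
cv2.imwrite("pics/w1.png",w["image"]);cv2.imwrite("pics/crop.png",ims[0])
print(env.read_state()["clock"],env.read_state()["joint_positions"])
E
python3 m.py
```

```text
body_tube 0.85 (array([0.2607, 0.2934]), array([121.3,  35.6]), -78.7)
body_tube 0.79 (array([ 0.255 , -0.2805]), array([128.8,  38.9]), 78.7)
body_tube 0.57 (array([ 0.3292, -0.1064]), array([119.2,  41.8]), 77.9)
body_tube 0.51 (array([0.5159, 0.0974]), array([122.3,  36.2]), 88.0)
tray 0.59 (array([ 0.5887, -0.2483]), array([296.2, 178.4]), -11.1)
tray 0.31 (array([0.5889, 0.2323]), array([463.5, 182.2]), 87.3)
laid1 0.85 (array([ 0.6392, -0.249 ]), array([123.7,  39.5]), 77.1)
laid1 0.62 (array([ 0.6948, -0.2677]), array([121.5,  39.7]), 79.4)
laid1 0.58 (array([0.5357, 0.3913]), array([101. ,  33.5]), 87.6)
bin_bodies 0.81 (array([0.5954, 0.0856]), array([186.2, 152.1]), -4.7)
can1 0.73 (array([0.5214, 0.2515]), array([88.9, 28.8]), 89.7)
can1 0.73 (array([0.5502, 0.2446]), array([91.9, 28.9]), 89.7)
jar 0.95 (array([0.4152, 0.0184]), array([61.1, 59.2]), 44.6)
screwdriver 0.6 (array([0.4354, 0.1249]), array([86.8, 27. ]), -82.0)
screwdriver 0.35 (array([0.5586, 0.2505]), array([95.2, 29.9]), 89.7)
screwdriver 0.34 (array([ 0.6431, -0.2533]), array([126.8,  40.3]), 78.6)
screwdr
[... 265 characters left out ...]
 0.96), (array([ 0.3313, -0.1213,  0.038 ]), 0.76), (array([0.5147, 0.1008, 0.0725]), 0.66)]
lip [(array([0.5546, 0.2484, 0.0717]), 0.73), (array([0.6179, 0.0853, 0.0557]), 0.69), (array([0.514 , 0.1093, 0.0721]), 0.17)]
body_tube 0.96 (array([0.2857, 0.2723]), array([86.5, 37. ]), -78.2)
body_tube 0.8 (array([0.5164, 0.0994]), array([121.4,  36.4]), 87.5)
tube_window 0.93 (array([0.2856, 0.272 ]), array([86.3, 38.6]), -79.5)
tube_window 0.71 (array([0.516 , 0.0993]), array([121.4,  36.3]), 86.7)
[0.47007631 0.16783563 0.46164933] [-15.09236107  -0.04582445  -0.03412153] 321.57567798966124
4.75 [ 3.09736400e+01  4.78913823e+00 -1.13322750e+01  8.76023136e-04
 -7.38853325e+01  1.48995519e+02]
```

View pics/w1.png

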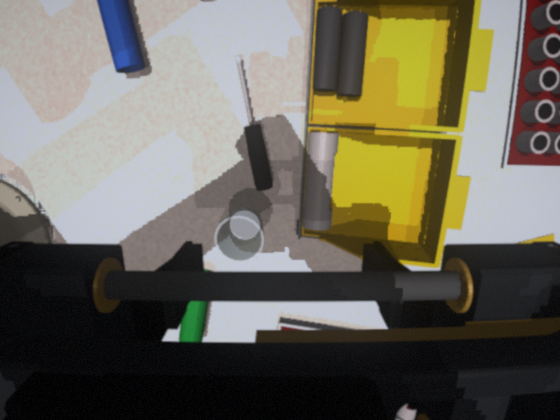

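View pics/crop.png

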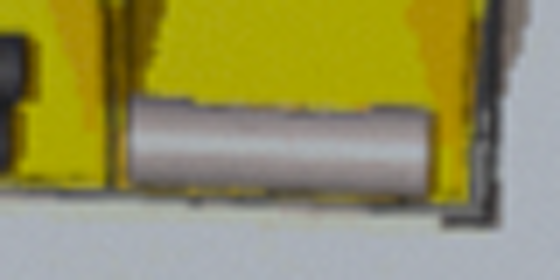

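The wrist picture shows the bright tube at (318,180) lying across the bin. Its window is hidden on the up-slope side, and the body bar of the gripper lies along the closing line. The crop confirms it: a plain bright metal tube against the lip. I'll use (0.517, 0.097) with yaw −2.6°.

```bash
cat > g.py <<'E'
from h import *
e=[180,0,87.4]; x,y=.517,.097
env.gripper_to(.62,5); env.goto([x,y,.13],e)
print(env.move_straight([x,y,.053],rate=.08,force_limit=6),env.read_state()["position"])
env.gripper_to(.53,5)
w=env.grab_frame("wrist"); cv2.imwrite("pics/w2.png",w["image"])
print(env.move_straight([x,y,.0465],rate=.03,force_limit=6))
s=env.read_state();print(s["position"],s["force"],s["opening"],s["clock"])
E
python3 g.py
```

```text
False [0.51745775 0.09722128 0.05353298]
False
[0.51677465 0.09687758 0.04610898] [ 0.39968944 -1.34390678 -0.0054811 ] 0.5239987045677592 8.3583
```

View pics/w2.png

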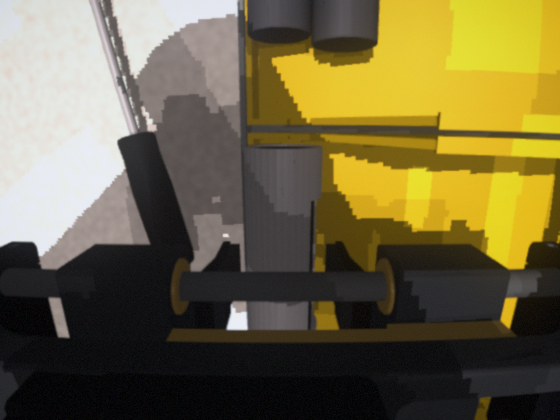

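The tube is centred between the fingers at (282,240), with the dark window edge at (312,260) on the up-slope side. The screwdriver lies clear below. Gripping now.

```bash
python3 - <<'E'
from h import *
def p(l):
    s=env.read_state();print(l,np.round(s["position"],4),np.round(s["force"],1),round(s["opening"]*87,1),round(s["finger_force"],1),round(s["clock"],1))
env.gripper_to(0,18); p("grip")
P=env.read_state()["position"]
env.move_straight([P[0],P[1],P[2]+.015],rate=.04); p("up")
env.gripper_to(0,28)
env.move_straight([P[0],P[1],.20],rate=.1); p("lift")
w=env.grab_frame("wrist"); cv2.imwrite("pics/w3.png",w["image"])
E
```

```text
grip [0.5168 0.097  0.0466] [-1.2  0.4  1.3] 34.4 18.0 8.8
up [0.5168 0.097  0.0618] [-0.4 -0.3 -2.3] 34.5 18.0 9.3
lift [0.5164 0.0968 0.1993] [ 0.6 -0.  -2.1] 34.0 28.0 11.0
```

View pics/w3.png

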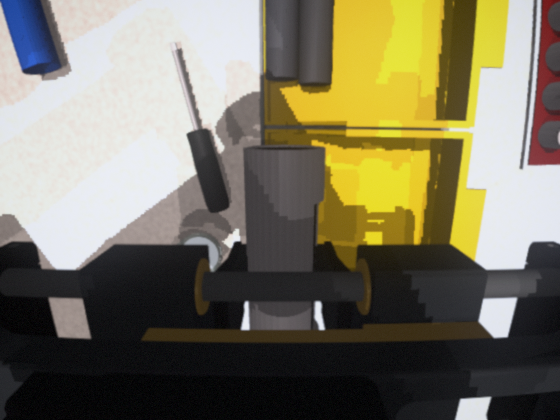

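The tube is held level with a 34.4 mm opening and about 2 N of weight. Carrying it to the tray next, window towards +x, and lowering until touch.

```bash
cat >> h.py <<'E'
TY=-11.3; TC=np.array([.5887,-.2483])
def T(x,y,z):
    c,s=np.cos(np.radians(TY)),np.sin(np.radians(TY))
    return [TC[0]+c*x-s*y,TC[1]+s*x+c*y,z]
def p(l):
    s=env.read_state();P=s["position"];c,q=np.cos(np.radians(TY)),np.sin(np.radians(TY));d=P[:2]-TC
    print(l,"tray xy",np.round([c*d[0]+q*d[1],-q*d[0]+c*d[1]],4),"z",round(P[2],4),np.round(s["force"],1),round(s["opening"]*87,1),round(s["finger_force"],1),round(s["clock"],1))
E
python3 - <<'E'
from h import *
e=[180,0,90+TY]; X=-.035
env.goto(T(X,0,.14),e); p("over")
env.move_straight(T(X,0,.03),rate=.1)
print(env.move_straight(T(X,0,.006),rate=.02,force_limit=2.5)); p("touch")
env.gripper_to(.5); env.dwell(.2); p("open")
P=env.read_state()["position"]
env.gripper_to(.6)
env.move_straight(T(X,0,.10),rate=.08); 
env.goto(T(X-.02,-.06,.25),e)
w=env.grab_frame("wrist"); cv2.imwrite("pics/w4.png",w["image"])
for d in env.trace(w,"body_tube")[:4]: print(round(d["score"],2),rect(w,d["mask"],.023))
p("end")
E
```

```text
over tray xy [-0.0347  0.0009] z 0.1403 [-0.  -0.2 -3.4] 34.4 28.0 12.4
True
touch tray xy [-0.0351 -0.    ] z 0.0124 [-0.5 -0.   4.2] 34.1 28.0 14.5
open tray xy [-0.0367  0.0001] z 0.011 [-0.6  0.3 -0.7] 43.6 0.0 15.2
0.96 (array([ 0.3346, -0.106 ]), array([125.5,  44.1]), 78.0)
0.92 (array([ 0.2588, -0.2773]), array([104.6,  47.1]), 81.0)
0.74 (array([ 0.5592, -0.2404]), array([124.3,  37.6]), 78.5)
end tray xy [-0.055 -0.06 ] z 0.25 [ 0.6 -0.4  0.5] 51.9 0.0 22.1
```

View pics/w4.png

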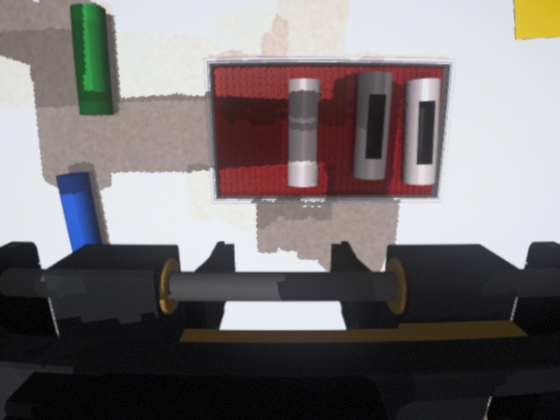

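The tube lies in the free part at (303,130), on its round side, parallel to laid2 (372,125) and laid1 (423,130). Its window faces +x, to the right. Next I'll roll it toward −x with the fully open fingertips pressing on the two solid ends, in two short strokes.

```bash
cat > r.py <<'E'
from h import *
j=env.read_state()["joint_positions"]
X=-.033
c=[]
for y in (TY,TY+180):
    q=env.inverse_kinematics(T(X+.007,.001,.07),[180,0,y])
    if q is not None: c.append((np.abs(np.array(q)-j).max(),y))
e=[180,0,min(c)[1]]; print(c)
env.gripper_to(.98)
env.goto(T(X+.007,.001,.062),e); p("over")
for k in range(2):
    print(env.move_straight(T(X+.007,.001,.036),rate=.03,force_limit=3)); p("touch")
    z=env.read_state()["position"][2]
    env.move_straight(T(X+.007-.028,.001,z),rate=.03); p("stroke")
    X-=.014
    env.move_straight(T(X-.007,.001,z+.012),rate=.08)
    if k==0: env.move_straight(T(X+.007,.001,z+.008),rate=.08)
env.move_straight(T(X-.03,-.04,.20),rate=.2)
w=env.grab_frame("wrist"); cv2.imwrite("pics/w5.png",w["image"])
for n in("body_tube","tube_window"):
    for d in env.trace(w,n)[:4]: print(n,round(d["score"],2),rect(w,d["mask"],.023))
p("end")
E
python3 r.py
```

```text
[(np.float64(264.03538227386025), -11.3), (np.float64(84.03538227386026), 168.7)]
over tray xy [-0.0255  0.0009] z 0.0626 [ 0.8 -0.4  0.2] 84.9 0.0 24.3
True
touch tray xy [-0.0256  0.001 ] z 0.0421 [-0.5 -0.   4.5] 85.5 2.4 24.9
stroke tray xy [-0.0538  0.0009] z 0.0423 [ 0.6 -0.1  4.5] 85.0 2.7 26.0
True
touch tray xy [-0.0394  0.001 ] z 0.0421 [-0.1  1.   5.4] 85.2 2.1 27.0
stroke tray xy [-0.0682  0.001 ] z 0.0418 [ 0.2 -0.1  0.2] 84.9 0.0 28.1
body_tube 0.72 (array([0.5484, 0.015 ]), array([123.4,  54.9]), 0.1)
body_tube 0.61 (array([ 0.5299, -0.2315]), array([125.2,  40.1]), 78.6)
body_tube 0.55 (array([ 0.3412, -0.1074]), array([133.2,  29.6]), 81.4)
tube_window 0.83 (array([ 0.3412, -0.1074]), array([131.6,  29.6]), 81.4)
tube_window 0.69 (array([ 0.5304, -0.2317]), array([127.2,  41.3]), 78.7)
tube_window 0.27 (array([0.5481, 0.0154]), array([122.8,  56.5]), -1.0)
end tray xy [-0.0916 -0.0396] z 0.1984 [-0.4 -0.1 -0.1] 85.1 0.0 29.4
```

View pics/w5.png

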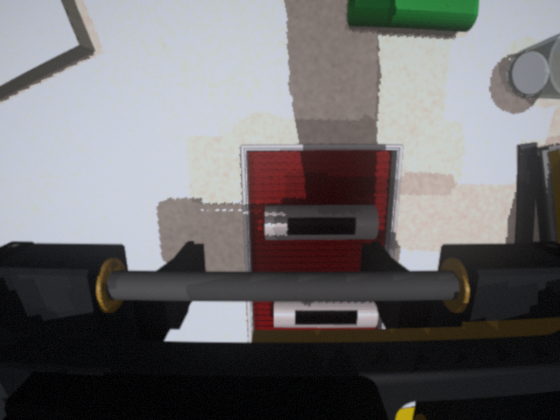

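The tube at (320,222) now shows its window on top at (320,226), like laid2 at (327,316). The contact force went to zero at the end of the last stroke, so it has dropped onto its flat. I'll check this with numbers before handing in.

```bash
python3 - <<'E'
from h import *
P=env.read_state()["position"]
env.goto(T(-.12,-.03,.28),[180,0,78.7])
w=env.grab_frame("wrist"); t=env.grab_frame("top")
def ang(f,m):
    c,s,a=rect(f,m,.0212); n=np.array([np.cos(np.radians(TY)),np.sin(np.radians(TY))])
    mm=cv2.erode(m.astype(np.uint8),np.ones((3,3)))>0
    g=f["image"].mean(2); thr=(np.percentile(g[mm],8)+np.percentile(g[mm],85))/2
    v,u=np.nonzero(mm&(g<thr)); q=on_plane(f,np.c_[u,v],.037)[:,:2]
    l=np.array([-n[1],n[0]]); k=abs((q-c)@l)<.03; o=(q[k]-c)@n
    return c,s,a,"dark offset mm",np.round(np.percentile(o,[3,50,97])*1000,1)
for nm,f in(("wrist",w),("top",t)):
    for d in env.trace(f,"body_tube")[:5]+env.trace(f,"laid1")[:3]:
        if d["score"]>.3:
            r=ang(f,d["mask"])
            if r[0][0]>.48 and r[0][1]<-.15: print(nm,round(d["score"],2),r)
cv2.imwrite("pics/w6.png",np.vstack([cv2.resize(w["image"][30:240,180:480],(600,420),interpolation=cv2.INTER_CUBIC)])); p("end")
E
```

```text
Traceback (most recent call last):
workcell.Unreachable: the arm cannot take that pose within its joint ranges
```

```bash
python3 - <<'E'
from h import *
env.goto(T(-.055,-.06,.25),[180,0,78.7])
w=env.grab_frame("wrist"); t=env.grab_frame("top")
def ang(f,m):
    c,s,a=rect(f,m,.0212); n=np.array([np.cos(np.radians(TY)),np.sin(np.radians(TY))])
    mm=cv2.erode(m.astype(np.uint8),np.ones((3,3)))>0
    g=f["image"].mean(2); thr=(np.percentile(g[mm],8)+np.percentile(g[mm],85))/2
    v,u=np.nonzero(mm&(g<thr)); q=on_plane(f,np.c_[u,v],.037)[:,:2]
    l=np.array([-n[1],n[0]]); k=abs((q-c)@l)<.03; o=(q[k]-c)@n
    return c,s,a,"dark offset mm",np.round(np.percentile(o,[3,50,97])*1000,1)
for nm,f in(("wrist",w),("top",t)):
    for d in env.trace(f,"body_tube")[:5]+env.trace(f,"laid1")[:3]:
        if d["score"]>.3:
            r=ang(f,d["mask"])
            if r[0][0]>.48 and r[0][1]<-.15: print(nm,round(d["score"],2),r)
cv2.imwrite("pics/w6.png",cv2.resize(w["image"][30:240,180:480],(600,420),interpolation=cv2.INTER_CUBIC)); p("end")
E
```

```text
wrist 0.9 (array([ 0.5302, -0.234 ]), array([125.9,  39.5]), 79.4, 'dark offset mm', array([-16.1,  -0.3,  16.9]))
wrist 0.46 (array([ 0.5904, -0.2445]), array([292.7, 173.4]), -10.8, 'dark offset mm', array([-130.1,  -26.7,   78.5]))
wrist 0.95 (array([ 0.6414, -0.247 ]), array([125.8,  40. ]), 77.9, 'dark offset mm', array([-21.1,  -1.9,   8. ]))
wrist 0.78 (array([ 0.699 , -0.2654]), array([125.9,  42. ]), 82.0, 'dark offset mm', array([-24.9,  -3. ,   7.8]))
end tray xy [-0.055 -0.06 ] z 0.25 [ 0.2 -0.2  0. ] 85.6 0.0 31.1
```

View pics/w6.png

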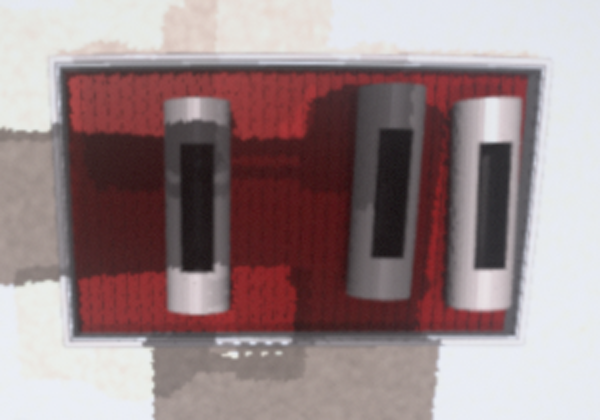

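The window spans columns 181–214, centred on the tube at 165–230, seen from almost straight above. The tube lies parallel at tray (−0.060, 0.003), the neighbours are undisturbed, and the gripper is clear.

```bash
python3 -c "
from workcell import env
print(env.close_job())"
```

```text
the job is handed in; nothing more can be done
None
```

The microphone body lies free on its flat in the red-lined tray, window up and parallel to the other two at about tray x = −0.060, y = 0.003; I handed the job in at about 31 s, and no verdict came back.

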